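# Fill the tin of round bar offcuts

### The job

Tidy up the round bars: five short offcuts already stand in the round steel tin, one in the middle and four around it. Take the two long bars of that same thickness from the bench, not the thinner or the thicker one, and stand them upright in the two free places, down on the tin's floor, so that all seven make a full hexagon with one in the middle.

Things in the scene. Friction and masses are not known exactly. Their poses are not given: they have to be found in the camera images.
- bar_a_center (a point): centre (60 mm above the foot) of one long plain aluminium round bar, 30 mm diameter, 120 mm tall, about 0.2 kg, loose, upright on the bench; z along the bar. Grip it 75 to 95 mm above the foot: the fingers then stay above the tin's rim. Bystanders at least 95 mm away (centres): a thin bar (18 mm diameter, 110 mm tall) and a thick one (55 mm, 80 mm tall)
- bar_b_center (a point): centre (60 mm above the foot) of the other long plain aluminium round bar, 30 mm diameter, 120 mm tall, about 0.2 kg, loose, upright on the bench; z along the bar. Grip it 75 to 95 mm above the foot: the fingers then stay above the tin's rim. Just like the first
- gap_a (a point): centre, on the tin's inner floor, of one free place in the tin. x points from the tin's centre to this place, z up; the fingers have most room along y. Tin: open, round, dark steel, fixed, outside 132 mm, wall 3 mm, rim 45 mm and inner floor 5 mm above the bench. About 9 mm to spare round a long bar
- gap_b (a point): centre, on the tin's inner floor, of the other free place in the tin. x points from this place to the tin's centre, z up; the fingers have most room along y. The two lie opposite, 39 mm either side of the tin's centre. Five loose short bars (30 mm diameter, tops 40 mm above the bench) fill the centre and the other four places, pitch 39 mm
Not all that is in view belongs to the job. Leave any black, pink or purple look-alike of the part that bears bar_a_center alone.

How it is judged (in metres and radians):
At the end, for the whole second after the job is handed in: Each long bar stands in a free place of its own in the tin, either in either: its axis within 18 mm of the middle of the place, upright within about 10 degrees, its foot down on the tin's floor (its centre less than 80 mm above the bench; 65 mm when seated) (height (world z) of each of bar_a_center, bar_b_center below 0.08 m and angle between each of bar_a_center, bar_b_center's own z axis and vertical below 0.17 rad and ((horizontal distance between bar_a_center and gap_a below 0.018 m and horizontal distance between bar_b_center and gap_b below 0.018 m) or (horizontal distance between bar_a_center and gap_b below 0.018 m and horizontal distance between bar_b_center and gap_a below 0.018 m))); the robot touches nothing.
It also fails if it takes over 56 s, if anything falls off the work surface, if the arm or the gripper's body presses on something with over 40 N, if the wrist force passes 120 N, or if a joint passes its speed limit or range.

### The arm

A 6-joint arm with a two-finger parallel gripper is mounted at the origin on the work surface. World frame = base frame: x ahead of the robot, y to its left, z up, the work surface at z = 0. Lengths are in mm, angles in rad, forces in N, time in s.
With the tool pointing down it reaches from about 350 to 775 mm from the base axis. Payload 5.5 kg.
Tool frame: the origin (TCP) lies between the finger pads; the fingertips stand 14 mm ahead of it and the grasp point (between the pads) lies 5 mm behind it (r.tips_ahead is the distance from the TCP to the fingertips, in mm); z points along the fingers, y is the line along which they close (so a half turn about z gives the same grasp; the last joint's range is limited). The gripper opens to 85 mm and grips with 20 to 120 N. Pads are 22 mm wide; open, the fingers measure 114 mm over their backs; the gripper's body (76 mm by 85 mm) begins 54 mm behind the grasp point. The pads swing forward as they close: fully open they stand 13 mm farther back than shut.
Start: joints at [1.074, 0.313, 0.046, 1.304, 0, 1.431], TCP at [200.861, 538.818, 245.323] pointing down, gripper open.
Joint ranges: [-2.76, 2.76], [-0.86, 1.69], [-1.03, 1.26], [-2.2, 2.34], [-1.47, 1.5], [-3.14, 3.14]. Speed limits (rad/s): [2.57, 2.57, 3.14, 3.14, 3.14, 3.14].

### API

Orientations are given as a unit quaternion [x, y, z, w].
In Python, from workcell import r, get_image, camera_info, sign_off gives the robot as it stands. The module is installed in compiled form; this text tells all that it offers.
- The arm moves only by the tool carry_out, never from a script. Its argument "deltas" is a list of rows, each a list of 7 numbers: the shift along the tool's x, y, z in units of 30 mm (1.0 is 30 mm), then the turn, a rotation vector about the tool's x, y, z in units of 5 degrees (1.0 is 5 degrees), then the opening, from 0 (shut) to 1 (fully open). A call has 1 to 20 rows; each row is the pose to reach, as a shift and turn from the pose commanded when the call began, along the tool's axes at that moment; what a row does not reach only later rows make up. A row lasts 1/12 s, in which the tool goes at most 41.7 mm and 7.16 degrees, less where a joint would pass 70% of its speed; a pose out of reach is approached as far as the arm can. A call with a gripper value outside its range is refused whole. The fingers move at their own pace and stop on an object; "newtons" is the grip in N (left out, the last holds). Time passes only in rows, so rows that repeat a pose let the fingers close. It gives the time, the measured TCP pose, the force, the opening and the grip force at its end, in the units of the state.
- r.observe(): the state, without advancing time (a new reading comes with each control period).
- get_image(name): name is "scene" or "side" or "wrist"; returns the picture (420x560x3 uint8, red, green, blue); there is no depth.
- camera_info(name): a dict with "fx", "fy", "cx", "cy" (pixels), "rvec" (rotation vector, rad) and "tvec" (3), from world to camera coordinates, as OpenCV has them. Camera axes: x right, y down, z forward; pixel columns grow to the right and rows downward; lengths in mm; the calibration is good to about 2 mm. A picture is of the moment at which its call begins: read the wrist's pose just before it. camera_info takes no time and is no camera call; for the wrist camera it gives the pose at the moment of the call.
- sign_off(): hands the job in; it is judged then, once.
The state is a dict: "t": time; "joint_pos": joint angles; "dq": joint speeds; "tau": joint torques, N m; "ee_pos": TCP position; "ee_rot": TCP orientation; "ft_force": force on the tool from outside, world axes, zero at the start; "wrist_torque": the same for the moment, N m; "opening": opening from 0.0 (shut) to 1.0 (fully open); "finger_force": force on a finger pad.
Only numpy, scipy, OpenCV 4.12 (cv2) and the standard library are available. Lean on these libraries where they do the work, as an engineer would, in place of code of your own. Each camera call takes 0.05 s, during which the arm holds its last target. There are 200 camera calls.

## Working session

There is one attempt and no reset: what is moved stays moved. The work goes in short steps, Python scripts to look and compute and a tool call to move; the robot and the scene stay as the last step left them, time stands still between calls to the robot, and variables do not carry over. Pictures are saved under pics/ and viewed, at most 10 in all, crops included, and the job is handed in when it is done.

Besides the shell and the picture viewer there is one more tool, called in YAML: its name, and indented under it one key for each argument. carry_out: Moves the arm, as the interface text tells. Its arguments: {"type":"object","properties":{"deltas":{"type":"array"},"newtons":{"type":"number"}},"required":["deltas"]}

```bash
mkdir -p pics; python3 - <<'E'
from workcell import r,get_image,camera_info
import cv2
for n in("scene","side","wrist"):
    cv2.imwrite(f"pics/{n}0.png",get_image(n)[:,:,::-1]); print(n,camera_info(n))
s=r.observe();print(s)
E
```

```text
scene {'fx': 456.4004774703333, 'fy': 456.4004774703333, 'cx': 280.1770274361771, 'cy': 213.16083866793704, 'rvec': array([ 1.61890031,  1.75097999, -0.88659011]), 'tvec': array([  82.25626849, -267.11067821, 1415.31503964])}
side {'fx': 498.8309276118888, 'fy': 498.8309276118888, 'cx': 280.8710011115752, 'cy': 207.88758272119017, 'rvec': array([ 2.16859521, -0.80486817,  0.33802907]), 'tvec': array([-423.25079941,  268.1290494 , 1065.92525988])}
wrist {'fx': 307.05615805087035, 'fy': 307.05615805087035, 'cx': 274.74615446216177, 'cy': 207.83874348110047, 'rvec': array([-2.38823865, -1.65951161, -0.22625908]), 'tvec': array([-575.0029528 ,  -34.61845615,  378.04986371])}
{'t': 0.15, 'joint_pos': array([ 1.07439886e+00,  3.13813888e-01,  4.52825834e-02,  1.30359791e+00,
       -2.67565756e-05,  1.43121177e+00]), 'dq': array([-0.00011495, -0.00024631,  0.00339725,  0.00080758, -0.00024506,
        0.001205  ]), 'tau': array([ 2.28637064e-04, -4.81066632e+01,  2.98814249e+01,  1.39433378e-02,
       -2.25609920e-04,  1.64671690e-05]), 'ee_pos': array([200.68444962, 538.47581873, 244.6391126 ]), 'ee_rot': array([ 1.77461498e-01,  9.84127518e-01, -6.37214966e-04, -1.95662088e-04]), 'ft_force': array([ 0.30569011, -0.42441401,  0.07990153]), 'wrist_torque': array([-0.03799117,  0.04723015, -0.01497144]), 'finger_force': 0.0, 'opening': 1.001573769573254}
```

View pics/scene0.png

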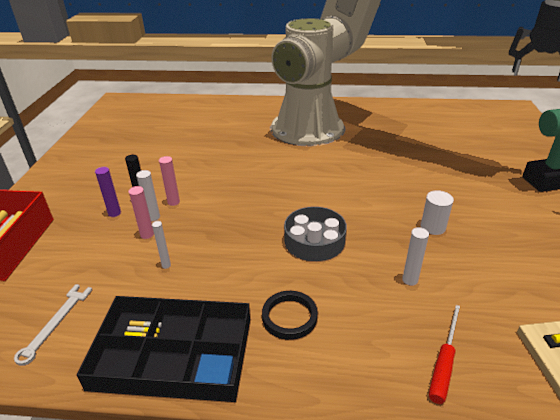

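View pics/side0.png

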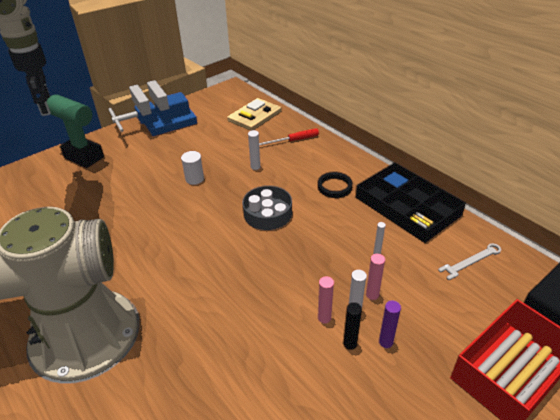

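The scene view shows a long bar on the right (top about 419,233), next to the thick bar. The other long bar (top about 145,175) stands in a cluster of pink, black and purple look-alikes. The tin is at (315,232). The side view shows the same bars at (254,134) and (358,275), and the tin at (267,205). I'll zoom in for exact pixels.

```bash
python3 - <<'E'
import cv2,numpy as np
a=cv2.imread("pics/scene0.png");b=cv2.imread("pics/side0.png")
def c(i,x,y,w=66,h=75,k=4): return cv2.resize(i[y:y+h,x:x+w],None,fx=k,fy=k,interpolation=cv2.INTER_CUBIC)
top=np.hstack([c(a,282,200),c(a,110,150,66),c(a,390,220)])
bot=np.hstack([c(b,235,172),c(b,320,262),c(b,225,120)])
cv2.imwrite("pics/crop1.png",np.vstack([top,bot]))
E
```

```text
(no output)
```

View pics/crop1.png

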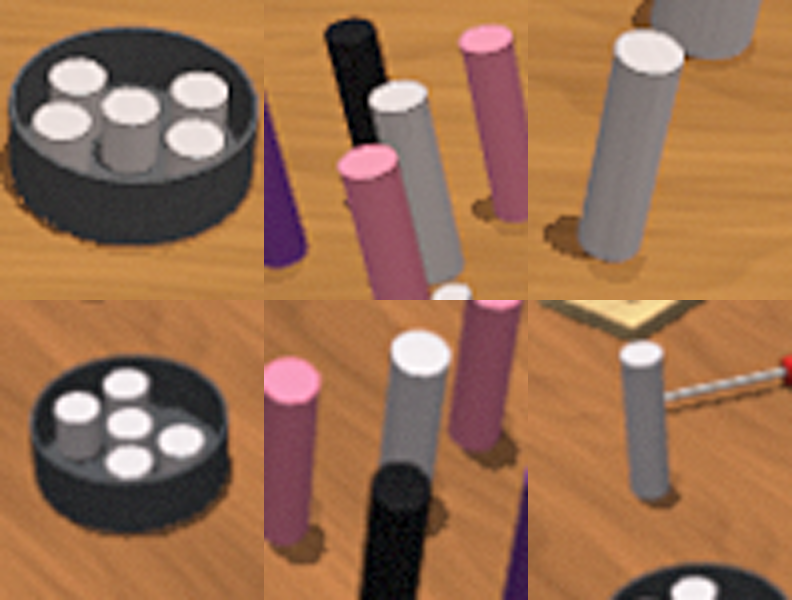

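```bash
cat > h.py <<'E'
import numpy as np,cv2
from workcell import r,get_image,camera_info
def onplane(ci,uv,z):
    R=cv2.Rodrigues(np.array(ci["rvec"]))[0]; C=-R.T@ci["tvec"]
    d=R.T@np.array([(uv[0]-ci["cx"])/ci["fx"],(uv[1]-ci["cy"])/ci["fy"],1])
    return (C+d*(z-C[2])/d[2])[:2]
def proj(ci,P): return cv2.projectPoints(np.array(P,float).reshape(-1,3),np.array(ci["rvec"]),np.array(ci["tvec"]),np.array([[ci["fx"],0,ci["cx"]],[0,ci["fy"],ci["cy"]],[0,0,1]]),None)[0].reshape(-1,2)
E
python3 - <<'E'
from h import *
np.set_printoptions(precision=1,suppress=True)
S,D=camera_info("scene"),camera_info("side")
q=lambda x0,y0,u,v:(x0+u/4-.4,y0+v/4-.4)
pts={"A":(q(390,220,122,51),q(225,120,113,54),120),"B":(q(110,150,134,96),q(320,262,156,53),120),
"pink1":(q(110,150,105,161),(376,257),120),"pink2":(q(110,150,223,39),q(320,262,27,81),120),"black":(q(110,150,89,32),q(320,262,138,185),120),
"purple":((104,171),(391,306),120),"thin":((157,224),(380,226),110),"thick":((438,198),(192,157),80)}
for k,(a,b,z) in pts.items(): print(k,onplane(S,a,z),onplane(D,b,z))
for ci,x,y,l in((S,282,200,[(77,76),(199,90),(130,105),(62,122),(194,139)]),(D,235,172,[(126,84),(77,107),(130,123),(180,140),(129,162)])):
    P=np.array([onplane(ci,q(x,y,*u),40) for u in l]);print(P,P.mean(0));c=P.mean(0)
    for p in P: print(np.hypot(*(p-c)),np.degrees(np.arctan2(*(p-c)[::-1]))%60,np.degrees(np.arctan2(*(p-c)[::-1])))
E
```

```text
A [642.7 226.8] [642.2 224.3]
B [ 479.9 -336.8] [ 478.  -339.4]
pink1 [ 542.  -331.4] [ 541.8 -329.4]
pink2 [ 417.6 -305.7] [ 415.8 -309.5]
black [ 414.2 -385.3] [ 410.6 -390.8]
purple [ 474.5 -426.9] [ 466.9 -434.1]
thin [ 637.7 -259. ] [ 629.1 -265.2]
thick [475.7 296. ] [474.7 292.7]
[[513.9   7.8]
 [521.8  73.2]
 [536.9  36.9]
 [553.4   2. ]
 [562.7  70.6]] [537.7  38.1]
38.564095935811686 51.76599233939177 -128.23400766060823
38.52717805316968 54.40860479099395 114.40860479099395
1.4051106731966974 54.878649049160586 -125.12135095083941
39.33679420965683 53.41888776505999 -66.58111223494001
40.94274667183051 52.4348020434714 52.4348020434714
[[561.4  69.1]
 [521.8  72. ]
 [537.9  35.8]
 [551.6   0.8]
 [513.    6.1]] [537.1  36.8]
40.373276086914096 53.12525900397824 53.12525900397824
38.44621124194008 53.566388131786525 113.56638813178652
1.2383179363487138 7.938049151993276 -52.061950848006724
38.729230969655546 51.928224547384005 -68.071775452616
38.96395626079103 51.82921449216997 -128.17078550783003
```

Both views agree to about 2 mm:
- Bar A is at (642, 225) and bar B at (479, -338).
- The tin centre is at (537, 37), and the occupied places lie at 53° mod 60.
- The free places are along -7°/173°, at (576, 32) and (498.6, 42).

Finger yaw of 83° suits every grasp and placing, so I'll keep it throughout.

```bash
cat > d.py <<'E'
import sys,numpy as np
from scipy.spatial.transform import Rotation as Ro
from workcell import r
def delta(x,y,z,yaw=83):
    s=r.observe(); R=Ro.from_quat(s["ee_rot"]); M=R.as_matrix()
    a=np.radians(yaw); Y=np.array([np.cos(a),np.sin(a),0]);Z=np.array([0,0,-1.]);X=np.cross(Y,Z)
    return M.T@(np.array([x,y,z])-s["ee_pos"])/30, (R.inv()*Ro.from_matrix(np.c_[X,Y,Z])).as_rotvec(True)/5
if __name__=="__main__":
    p,w=delta(*map(float,sys.argv[1:4])); print(p.round(2),w.round(2))
E
python3 d.py 642.4 225.5 245
```

```text
[-1.744e+01 -4.630e+00 -1.000e-02] [-0.01 -0.   -2.69]
```

carry_out:
  deltas:
    - [-0.6,-0.16,0,0,0,-0.1,1]
    - [-1.8,-0.48,0,0,0,-0.3,1]
    - [-3.1,-0.82,0,0,0,-0.5,1]
    - [-4.4,-1.17,0,0,0,-0.7,1]
    - [-5.7,-1.51,0,0,0,-0.9,1]
    - [-7,-1.86,0,0,0,-1.1,1]
    - [-8.3,-2.2,0,0,0,-1.3,1]
    - [-9.6,-2.55,0,0,0,-1.5,1]
    - [-10.9,-2.9,0,0,0,-1.7,1]
    - [-12.2,-3.24,0,0,0,-1.9,1]
    - [-13.5,-3.59,0,0,0,-2.1,1]
    - [-14.8,-3.93,0,0,0,-2.3,1]
    - [-16,-4.25,0,0,0,-2.5,1]
    - [-17,-4.5,0,0,0,-2.69,1]
    - [-17.44,-4.63,0,0,0,-2.69,1]
    - [-17.44,-4.63,0,0,0,-2.69,1]
    - [-17.44,-4.63,0,0,0,-2.69,1]
    - [-17.44,-4.63,0,0,0,-2.69,1]

```text
t: 1.65
ee_pos: [641.7, 226.4, 244.9]
ee_rot: [0.061, 0.998, 0.0, -0.001]
ft_force: [-1.2, 0.8, -0.7]
opening: 1.003
finger_force: 0.0
```

```bash
python3 - <<'E'
from h import *
ci=camera_info("wrist");i=get_image("wrist");cv2.imwrite("pics/w1.png",i[:,:,::-1])
print(proj(ci,[[642.4,225.5,120],[642.4,225.5,0]]))
E
python3 d.py 642.4 225.5 80
```

```text
[[272.89457231 206.31728896]
 [273.44932721 180.61075947]]
[-0.04 -0.04  5.51] [ 0.   -0.01  0.01]
```

View pics/w1.png

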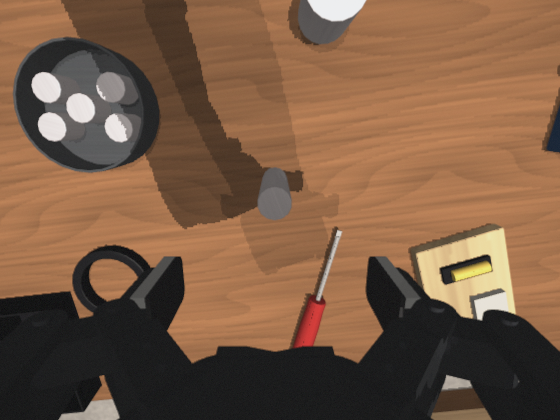

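The wrist view shows bar A's top at (274,205), against a prediction of (273,206). The estimate holds, and the tin's free places lie up and down in this view, as worked out. Next I descend and grip.

carry_out:
  deltas:
    - [-0.02,-0.03,0.5,0,0,0,1]
    - [-0.04,-0.04,1.5,0,0,0,1]
    - [-0.04,-0.04,2.6,0,0,0,1]
    - [-0.04,-0.04,3.6,0,0,0,1]
    - [-0.04,-0.04,4.5,0,0,0,1]
    - [-0.04,-0.04,5.1,0,0,0,1]
    - [-0.04,-0.04,5.5,0,0,0,1]
    - [-0.04,-0.04,5.5,0,0,0,1]
    - [-0.04,-0.04,5.5,0,0,0,1]
    - [-0.04,-0.04,5.5,0,0,0,0]
    - [-0.04,-0.04,5.5,0,0,0,0]
    - [-0.04,-0.04,5.5,0,0,0,0]
    - [-0.04,-0.04,5.5,0,0,0,0]
    - [-0.04,-0.04,5.5,0,0,0,0]
    - [-0.04,-0.04,5.5,0,0,0,0]
    - [-0.04,-0.04,5.5,0,0,0,0]
    - [-0.04,-0.04,5.5,0,0,0,0]
    - [-0.04,-0.04,5.5,0,0,0,0]
  newtons: 50

```text
t: 3.2
ee_pos: [644.3, 224.9, 81.4]
ee_rot: [0.061, 0.998, 0.0, 0.001]
ft_force: [-0.3, 0.8, 5.0]
opening: 0.335
finger_force: 49.3
```

```bash
python3 d.py 642.4 225.5 170; python3 d.py 576 32.4 170;python3 d.py 576 32.4 86
```

```text
[ 0.06  0.02 -2.95] [0.01 0.02 0.  ]
[ 1.47 -6.64 -2.96] [0.01 0.02 0.  ]
[ 1.48 -6.64 -0.16] [0.01 0.02 0.  ]
```

carry_out:
  deltas:
    - [0,0,-0.2,0,0,0,0]
    - [0,0,-0.7,0,0,0,0]
    - [0,0,-1.4,0,0,0,0]
    - [0,0,-2.1,0,0,0,0]
    - [0,-0.1,-2.7,0,0,0,0]
    - [0.1,-0.4,-2.95,0,0,0,0]
    - [0.25,-1,-2.95,0,0,0,0]
    - [0.4,-1.8,-2.95,0,0,0,0]
    - [0.6,-2.7,-2.95,0,0,0,0]
    - [0.8,-3.6,-2.95,0,0,0,0]
    - [1,-4.5,-2.95,0,0,0,0]
    - [1.2,-5.3,-2.95,0,0,0,0]
    - [1.35,-6,-2.95,0,0,0,0]
    - [1.43,-6.4,-2.95,0,0,0,0]
    - [1.45,-6.6,-2.95,0,0,0,0]
    - [1.45,-6.64,-2.95,0,0,0,0]
    - [1.45,-6.64,-2.95,0,0,0,0]
    - [1.45,-6.64,-2.95,0,0,0,0]
    - [1.45,-6.64,-2.95,0,0,0,0]

```text
t: 4.78
ee_pos: [576.5, 33.1, 168.7]
ee_rot: [0.06, 0.998, 0.0, 0.0]
ft_force: [-0.1, -0.1, -1.4]
opening: 0.333
finger_force: 49.5
```

```bash
python3 - <<'E'
from h import *
a,b,w=get_image("scene"),get_image("side"),get_image("wrist")
c=lambda i,x,y:cv2.resize(i[y:y+150,x:x+133],None,fx=3,fy=3,interpolation=cv2.INTER_CUBIC)
cv2.imwrite("pics/p2.png",np.hstack([c(a,250,130),c(b,200,90)])[:,:,::-1])
for n in("scene","side"):
    g=proj(camera_info(n),[[576,32.4,5],[576,32.4,208],[498.6,42,5]]);print(n,g,(g-np.array([[250,130],[200,90]][n=="side"]))*3)
E
python3 d.py 577 32.4 86.5
```

```text
scene [[310.93731575 250.52685374]
 [313.48427671 167.25171721]
 [316.43997234 227.41866803]] [[182.81194726 361.58056123]
 [190.45283012 111.75515163]
 [199.31991703 292.2560041 ]]
side [[279.28189164 206.68581422]
 [277.39238182 144.19081774]
 [254.63902943 217.61419519]] [[237.84567493 350.05744265]
 [232.17714547 162.57245322]
 [163.91708828 382.84258556]]
[-0.02 -0.02  2.74] [ 0.   -0.    0.02]
```

View pics/p2.png

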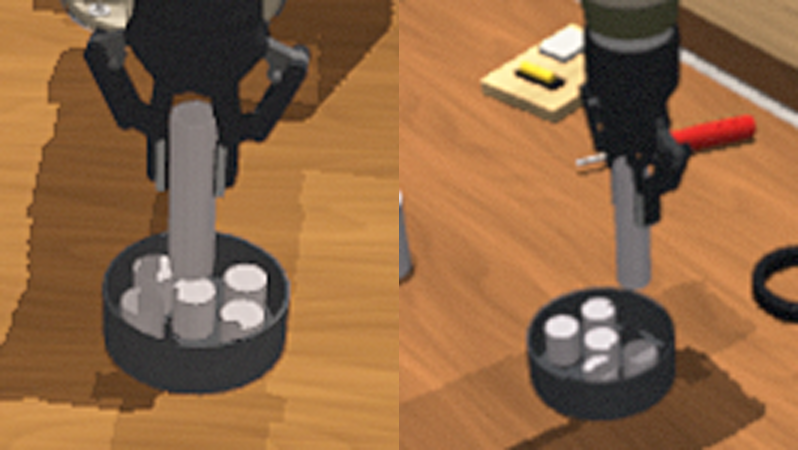

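The bar hangs upright over the far place. Its foot in the side view is at about (235,278) in the crop, and the prediction is (235,275). I'll lower it and release.

carry_out:
  deltas:
    - [-0.01,-0.02,0.3,0,0,0,0]
    - [-0.01,-0.02,0.8,0,0,0,0]
    - [-0.01,-0.02,1.3,0,0,0,0]
    - [-0.01,-0.02,1.7,0,0,0,0]
    - [-0.01,-0.02,2,0,0,0,0]
    - [-0.01,-0.02,2.25,0,0,0,0]
    - [-0.01,-0.02,2.45,0,0,0,0]
    - [-0.01,-0.02,2.6,0,0,0,0]
    - [-0.01,-0.02,2.68,0,0,0,0]
    - [-0.01,-0.02,2.7,0,0,0,0]
    - [-0.01,-0.02,2.7,0,0,0,0]
    - [-0.01,-0.02,2.7,0,0,0,0]

```text
t: 5.93
ee_pos: [576.8, 31.5, 88.3]
ee_rot: [0.061, 0.998, 0.0, 0.0]
ft_force: [-0.8, -1.3, -1.9]
opening: 0.339
finger_force: 49.5
```

carry_out:
  deltas:
    - [0,0,0.04,0,0,0,0]
    - [0,0,0.06,0,0,0,0]
    - [0,0,0.06,0,0,0,0]
    - [0,0,0.06,0,0,0,0.45]
    - [0,0,0.06,0,0,0,0.55]
    - [0,0,0.06,0,0,0,0.7]
    - [0,0,0.06,0,0,0,0.8]
    - [0,0,0.06,0,0,0,0.8]
    - [0,0,0.06,0,0,0,0.8]
    - [0,0,0.06,0,0,0,0.8]

```text
t: 6.77
ee_pos: [576.4, 31.6, 86.0]
ee_rot: [0.061, 0.998, 0.0, -0.0]
ft_force: [-0.3, 0.3, 0.0]
opening: 0.802
finger_force: 0.0
```

```bash
python3 d.py 577 32.4 245; python3 d.py 479 -338.1 245
```

```text
[-0.02  0.03 -5.3 ] [ 0. -0.  0.]
[  1.72 -12.63  -5.3 ] [ 0. -0.  0.]
```

Released. Next I go up, then across to above bar B.

carry_out:
  deltas:
    - [0,0,-0.3,0,0,0,0.8]
    - [0,0,-1,0,0,0,0.8]
    - [0,0,-2,0,0,0,0.8]
    - [0,-0.1,-3.1,0,0,0,0.8]
    - [0.05,-0.4,-4.2,0,0,0,0.8]
    - [0.1,-1.2,-5,0,0,0,0.8]
    - [0.3,-2.3,-5.3,0,0,0,0.8]
    - [0.45,-3.5,-5.3,0,0,0,0.8]
    - [0.65,-4.7,-5.3,0,0,0,0.8]
    - [0.8,-5.9,-5.3,0,0,0,0.8]
    - [0.95,-7.1,-5.3,0,0,0,0.8]
    - [1.15,-8.3,-5.3,0,0,0,0.8]
    - [1.3,-9.5,-5.3,0,0,0,0.8]
    - [1.45,-10.7,-5.3,0,0,0,0.8]
    - [1.6,-11.7,-5.3,0,0,0,0.8]
    - [1.7,-12.4,-5.3,0,0,0,0.8]
    - [1.72,-12.63,-5.3,0,0,0,0.7]
    - [1.72,-12.63,-5.3,0,0,0,0.7]
    - [1.72,-12.63,-5.3,0,0,0,0.7]
    - [1.72,-12.63,-5.3,0,0,0,0.7]

```text
t: 8.43
ee_pos: [479.4, -337.0, 245.2]
ee_rot: [0.06, 0.998, 0.0, 0.0]
ft_force: [-0.1, -0.2, -0.6]
opening: 0.698
finger_force: 0.0
```

```bash
python3 - <<'E'
from h import *
ci=camera_info("wrist");w=get_image("wrist");a=get_image("scene")
print(proj(ci,[[479,-338.1,120],[479,-338.1,0]]))
c=cv2.resize(a[180:300,255:375],(420,420),interpolation=cv2.INTER_CUBIC)
cv2.imwrite("pics/p3.png",np.hstack([w[:,60:440],c])[:,:,::-1])
E
python3 d.py 479 -338.1 80
```

```text
[[272.40507177 204.89865609]
 [273.05152926 179.493643  ]]
[ 0.01 -0.05  5.51] [0.   0.   0.02]
```

View pics/p3.png

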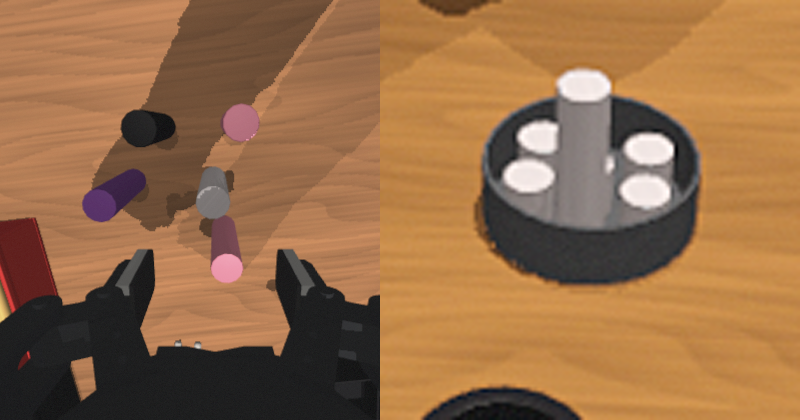

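Right: bar A stands upright in the near-camera (far) place. Left: bar B's top is at (272,202), against a prediction of (272,205), and both sides are clear for the fingers. Next I descend and grip.

carry_out:
  deltas:
    - [0,-0.02,0.5,0,0,0,0.7]
    - [0,-0.04,1.5,0,0,0,0.7]
    - [0,-0.04,2.6,0,0,0,0.7]
    - [0,-0.04,3.6,0,0,0,0.7]
    - [0,-0.04,4.5,0,0,0,0.7]
    - [0,-0.04,5.1,0,0,0,0.7]
    - [0,-0.04,5.5,0,0,0,0.7]
    - [0,-0.04,5.5,0,0,0,0.7]
    - [0,-0.04,5.5,0,0,0,0.7]
    - [0,-0.04,5.5,0,0,0,0]
    - [0,-0.04,5.5,0,0,0,0]
    - [0,-0.04,5.5,0,0,0,0]
    - [0,-0.04,5.5,0,0,0,0]
    - [0,-0.04,5.5,0,0,0,0]
    - [0,-0.04,5.5,0,0,0,0]
    - [0,-0.04,5.5,0,0,0,0]
    - [0,-0.04,5.5,0,0,0,0]
  newtons: 50

```text
t: 9.95
ee_pos: [479.9, -339.8, 81.6]
ee_rot: [0.061, 0.998, -0.0, 0.001]
ft_force: [-0.0, 1.5, 6.2]
opening: 0.336
finger_force: 49.0
```

```bash
python3 d.py 479 -338.1 215; python3 d.py 499 42 215
```

```text
[ 0.02  0.05 -4.45] [-0.01  0.03  0.  ]
[ 0.9  12.71 -4.46] [-0.01  0.03  0.  ]
```

carry_out:
  deltas:
    - [0,0,-0.2,0,0,0,0]
    - [0,0,-0.7,0,0,0,0]
    - [0,0,-1.4,0,0,0,0]
    - [0,0,-2.2,0,0,0,0]
    - [0,0,-3,0,0,0,0]
    - [0,0,-3.7,0,0,0,0]
    - [0,0.1,-4.2,0,0,0,0]
    - [0.05,0.5,-4.45,0,0,0,0]
    - [0.1,1.2,-4.45,0,0,0,0]
    - [0.15,2.1,-4.45,0,0,0,0]
    - [0.2,3.1,-4.45,0,0,0,0]
    - [0.3,4.2,-4.45,0,0,0,0]
    - [0.4,5.3,-4.45,0,0,0,0]
    - [0.45,6.4,-4.45,0,0,0,0]
    - [0.5,7.5,-4.45,0,0,0,0]
    - [0.6,8.6,-4.45,0,0,0,0]
    - [0.7,9.6,-4.45,0,0,0,0]
    - [0.75,10.4,-4.45,0,0,0,0]
    - [0.8,10.9,-4.45,0,0,0,0]
    - [0.8,11.1,-4.45,0,0,0,0]

```text
t: 11.62
ee_pos: [494.3, -3.3, 213.0]
ee_rot: [0.059, 0.998, 0.0, -0.001]
ft_force: [-0.3, -0.1, -1.1]
opening: 0.34
finger_force: 49.5
```

```bash
python3 d.py 499 42 215;python3 d.py 499 42 165
```

```text
[ 0.02  1.52 -0.07] [ 0.01 -0.02  0.04]
[0.02 1.52 1.6 ] [ 0.01 -0.02  0.04]
```

carry_out:
  deltas:
    - [0.03,0.4,0,0,0,0,0]
    - [0.05,0.9,0,0,0,0,0]
    - [0.06,1.3,0,0,0,0,0]
    - [0.06,1.55,0.1,0,0,0,0]
    - [0.06,1.58,0.4,0,0,0,0]
    - [0.06,1.58,0.8,0,0,0,0]
    - [0.06,1.58,1.2,0,0,0,0]
    - [0.06,1.58,1.5,0,0,0,0]
    - [0.06,1.58,1.6,0,0,0,0]
    - [0.06,1.58,1.6,0,0,0,0]
    - [0.06,1.58,1.6,0,0,0,0]
    - [0.06,1.58,1.6,0,0,0,0]

```text
t: 12.62
ee_pos: [500.1, 41.0, 166.0]
ee_rot: [0.061, 0.998, -0.0, 0.0]
ft_force: [0.4, -0.7, -2.5]
opening: 0.34
finger_force: 49.6
```

```bash
python3 - <<'E'
from h import *
a,b=get_image("scene"),get_image("side")
c=lambda i,x,y:cv2.resize(i[y:y+150,x:x+133],None,fx=3,fy=3,interpolation=cv2.INTER_CUBIC)
cv2.imwrite("pics/p4.png",np.hstack([c(a,250,130),c(b,200,90)])[:,:,::-1])
for n in("scene","side"):
    g=proj(camera_info(n),[[498.6,42,5],[498.6,42,84],[576,32.4,125]]);print(n,(g-np.array([[250,130],[200,90]][n=="side"]))*3)
E
python3 d.py 499 42 86.5
```

```text
scene [[199.31991703 292.2560041 ]
 [202.69282146 205.24573209]
 [187.0712373  222.31931377]]
side [[163.91708828 382.84258556]
 [158.77523815 314.11680492]
 [234.63832589 243.97529122]]
[0.05 0.02 2.65] [ 0.    0.02 -0.  ]
```

View pics/p4.png

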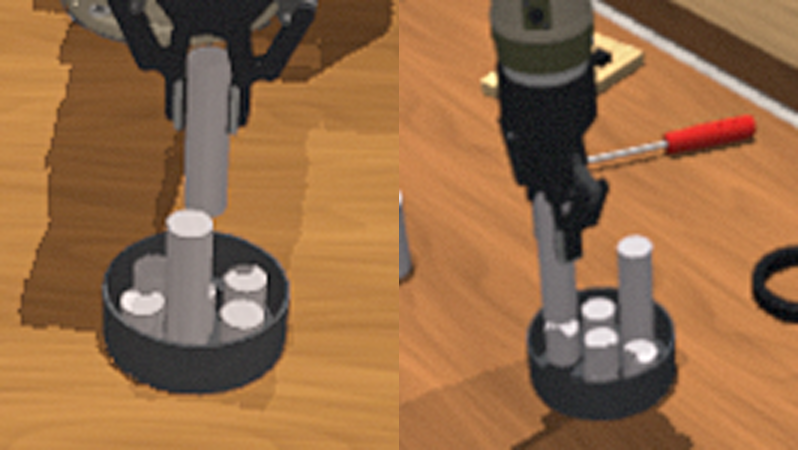

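Bar B hangs upright over the free near place. Its foot is at about (161,315) in the side crop, against a prediction of (159,314), and bar A's top is where it should be. Now lowering.

carry_out:
  deltas:
    - [0.03,0.02,0.3,0,0,0,0]
    - [0.05,0.02,0.8,0,0,0,0]
    - [0.05,0.02,1.3,0,0,0,0]
    - [0.05,0.02,1.7,0,0,0,0]
    - [0.05,0.02,2,0,0,0,0]
    - [0.05,0.02,2.25,0,0,0,0]
    - [0.05,0.02,2.45,0,0,0,0]
    - [0.05,0.02,2.55,0,0,0,0]
    - [0.05,0.02,2.6,0,0,0,0]
    - [0.05,0.02,2.62,0,0,0,0]
    - [0.05,0.02,2.62,0,0,0,0]
    - [0.05,0.02,2.62,0,0,0,0]

```text
t: 13.72
ee_pos: [498.6, 42.0, 87.3]
ee_rot: [0.061, 0.998, -0.0, 0.0]
ft_force: [-0.2, 0.5, -1.3]
opening: 0.34
finger_force: 49.6
```

carry_out:
  deltas:
    - [0,0,0.02,0,0,0,0]
    - [0,0,0.03,0,0,0,0]
    - [0,0,0.03,0,0,0,0]
    - [0,0,0.03,0,0,0,0.45]
    - [0,0,0.03,0,0,0,0.55]
    - [0,0,0.03,0,0,0,0.7]
    - [0,0,0.03,0,0,0,0.8]
    - [0,0,0.03,0,0,0,0.8]
    - [0,0,0.03,0,0,0,0.8]
    - [0,0,-0.3,0,0,0,0.8]
    - [0,0,-1,0,0,0,0.8]
    - [0,0,-2,0,0,0,0.8]
    - [0,0,-3,0,0,0,0.8]
    - [0,0,-4,0,0,0,0.8]
    - [0,0,-4.7,0,0,0,0.8]
    - [0,0,-5,0,0,0,0.8]
    - [0,0,-5,0,0,0,0.8]
    - [0,0,-5,0,0,0,0.8]
    - [0,0,-5,0,0,0,0.8]

```text
t: 15.3
ee_pos: [497.3, 42.1, 235.3]
ee_rot: [0.061, 0.998, 0.0, -0.001]
ft_force: [-0.7, 0.8, -0.7]
opening: 0.799
finger_force: 0.0
```

```bash
python3 - <<'E'
from h import *
a,b=get_image("scene"),get_image("side")
c=lambda i,x,y:cv2.resize(i[y:y+150,x:x+133],None,fx=3,fy=3,interpolation=cv2.INTER_CUBIC)
cv2.imwrite("pics/p5.png",np.hstack([c(a,250,130),c(b,200,90)])[:,:,::-1])
for n in("scene","side"):
    g=proj(camera_info(n),[[498.6,42,125],[576,32.4,125]]);print(n,(g-np.array([[250,130],[200,90]][n=="side"]))*3)
E
```

```text
scene [[204.57831153 156.6060486 ]
 [187.0712373  222.31931377]]
side [[155.9373144  276.18521984]
 [234.63832589 243.97529122]]
```

View pics/p5.png

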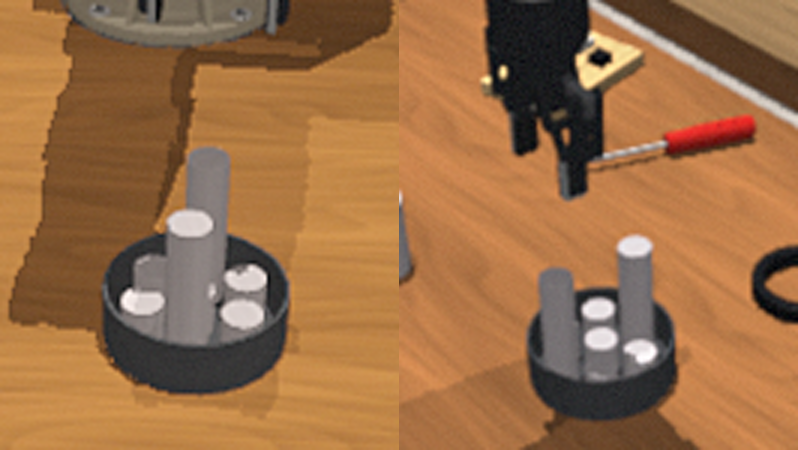

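Both long bars stand upright at the seated height. Their tops in the side crop are at (157,277) and (235,245), against predictions of (156,276) and (235,244). The gripper is clear, so I'm handing the job in.

```bash
python3 -c "
from workcell import sign_off
print(sign_off())"
```

```text
the job is handed in; nothing more can be done
None
```

Job handed in at about 15 s: both 30 mm long bars stand upright on the tin's floor in the two free places, within about 2 mm of target in the last camera check; the judge's verdict was not shown.

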